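Line up three heatsinks in the assembly jig and close the jaw

TASK

Slide the three black heatsinks across the jig plate, without lifting them off it, until each lies with a long side flat against the back fence, side by side in one row. Then slide the blue jaw along the fence to push the row together against the end stop, so that no gaps are left between stop, heatsinks and jaw. Leave the fuse box, the solder paste tin and the capacitor beside the jig where they stand.

Things in the scene. Friction and masses are not known exactly. Their poses are not given: they have to be found in the camera images.
- jig: Assembly jig, screwed down: grey metal plate 155 x 340 mm, 10 mm thick, on the bench. Origin at bench height under the inner corner where fence and end stop meet. Plate from x -136 to +19, y -322 to +18 mm in this frame. +x points to the back (away from the robot), +y to the left along the fence; turned by up to 0.2 rad.
- fence (a point): Middle of the upper front edge of the back fence, a dark steel bar over the plate's whole length; its front face is the jig's plane x = 0; 16 mm thick, 14 mm high above the plate.
- end_stop (a point): Middle of the upper inner edge of the end stop, a dark steel bar at the jig's left end; its inner face is the jig's plane y = 0; 66 mm long (x from -66 to 0), 16 mm thick, 16 mm high above the plate.
- corner (a point): The inner corner of fence and end stop on the plate's upper surface (10 mm above the bench), axes as the jig's. A heatsink flush with the fence has its centre at x = -15 mm here; in the closed row the centres are at about y = -22, -67 and -112 mm in any order.
- jaw (a joint): Travel of the blue jaw along the fence towards the end stop (+y of the jig), m: 0 to 0.16, starts between 0 and 0.02. The face that pushes is at y = -0.275 + value in the jig frame, so it touches the closed row of three at about 0.140. It moves stiffly (about 2.5 N) and stays where it is left.
- jaw_face (a point): Middle of the jaw's pushing face (looks to +y of the jig): 34 mm wide, from 1.5 to 35.5 mm in front of the fence, 22 mm high, from 1.5 to 23.5 mm above the plate; this point is 12.5 mm above the plate. The block is 28 mm thick: its flat back face lies 28 mm behind (-y). Its upper 8 mm also reach over the fence, to x = +24 mm in the jig frame.
- jaw_grip (a point): Top centre of the black grip standing on the jaw: 26 mm across the fence direction (jig x), 14 mm along it (jig y), from 23 to 63 mm above the plate.
- heatsink_a: Black finned heatsink with a power transistor, 30 x 45 x 22 mm high (own x, y, z), 0.06 kg, loose, flat on the plate in front of the fence. Origin at the centre of its underside. Its long side is its y axis. The three are alike, either way round will do.
- heatsink_b: Second heatsink, the same as heatsink_a.
- heatsink_c: Third heatsink, the same as heatsink_a.
- fuse_box: Bystander: small white fuse box, 28 x 50 x 14 mm, loose on the bench behind the fence. Origin at the centre of its underside.
- solder_tin: Bystander: round tin with a green lid, 39 mm across, 30 mm high, loose on the bench behind the fence. Origin at the centre of its underside.
- capacitor: Bystander: dark blue upright cylinder, 22 mm across, 36 mm high, loose on the bench to the left of the end stop. Origin at the centre of its underside.

How it is judged:
By the outcome, as a careful person would: the job done as asked, in the order asked, and still so for the second after the job is handed in, with the robot touching nothing.
It also fails if it takes over 62 s, if anything falls off the work surface, if the arm or the gripper's body presses on something with over 40 N, if the wrist force passes 120 N, or if a joint passes its speed limit or range.

ROBOT

A 6-joint arm with a two-finger parallel gripper is mounted at the origin on a cart in front of the work surface, level with it; the furniture and walls round the work are solid. World frame = base frame: x ahead of the robot, y to its left, z up, the work surface at z = 0. Lengths are in mm, angles in rad, forces in N, time in s.
With the tool pointing down it reaches from about 300 to 775 mm from the base axis. Payload 14.6 kg.
Tool frame: the origin (TCP) lies at the very end of the fingers, on their centre line; the grasp point (between the pads) lies 19 mm behind it; z points along the fingers, y is the line along which they close (so a half turn about z gives the same grasp; the last joint's range is limited). The gripper opens to 94 mm and grips with 3 to 60 N. Pads are 16 mm wide; open, the fingers measure 119 mm over their backs; the gripper's body (75 mm by 177 mm) begins 78 mm behind the grasp point.
Start: joints at [1.123, 0.3, 1.521, -0, 1.321, -0.067], TCP at [204.411, 510.593, 168.846] pointing down, gripper open.
Joint ranges: [-3.03, 3.03], [-0.79, 2.21], [0.23, 2.52], [-1.04, 4.18], [0, 3.07], [-2.55, 2.55]. Speed limits (rad/s): [2.22, 2.22, 2.57, 3.14, 3.14, 3.14].

INTERFACE

Orientations are given as a rotation vector (axis times angle).
In Python, from plant import r gives the robot as it stands.
- The arm moves only by the tool move_tool, called after "Request:" by a JSON object that holds its "api" and its "payload", one argument or row to a line. Schema: {"type":"object","properties":{"ticks":{"type":"array","items":{"type":"object","properties":{"trans":{"type":"array","items":{"type":"number"},"minItems":3,"maxItems":3},"r":{"type":"array","items":{"type":"number"},"minItems":3,"maxItems":3}},"additionalProperties":false},"minItems":1,"maxItems":8},"aperture":{"type":"number"},"force":{"type":"number"},"only":{"type":"string"},"quiet":{"type":"boolean"},"lines":{"type":"string"}},"required":["ticks"],"additionalProperties":false}. ticks is a list of rows, 1 to 8 of them, each an object with the fields trans (a list: dx, dy, dz in mm), r (a list: a rotation vector rx, ry, rz in rad); a field left out counts as zero; each row is the pose to reach, as a shift and turn from the pose commanded when the call began, along the tool's axes at that moment; what a row does not reach only later rows make up. A row lasts 1/8 s, in which the tool goes at most 62.5 mm and 0.188 rad, less where a joint would pass 70% of its speed; a pose out of reach is approached as far as the arm can. aperture is the finger opening in mm, set as the call begins (left out keeps the last). The fingers move at their own pace and stop on an object; force is the grip in N (left out, the last holds). Time passes only in rows, so rows that do not move let the fingers close. The tool returns the time, the measured TCP pose, the force, the opening and the grip force at its end. only (a regular expression) keeps the lines of the reply that match it, lines (a string "A,B") keeps lines A to B, and quiet returns only ok. Input that does not fit is refused with a message, and nothing moves.
- r.sense(): the state, without advancing time (a new reading comes with each control period).
- r.camera(name): name is "scene" or "top" or "wrist"; returns the picture (384x512x3 uint8, red, green, blue); there is no depth.
- r.camera_params(name): a dict with "intrinsics" (3x3 intrinsics, pixels), "R" (3x3) and "t" (3): a world point X has camera coordinates R X + t; the wrist camera has in their place "T_tool_cam" (4x4, takes a point from camera to tool coordinates, whose origin is the TCP and whose axes are the flange's). Camera axes: x right, y down, z forward; pixel columns grow to the right and rows downward; lengths in mm; the calibration is good to about 2 mm. The wrist camera is an equidistant fisheye: a pixel r from the principal point sees the ray r / f radians off the axis. A picture is of the moment at which its call begins: read the wrist's pose just before it. camera_params takes no time and is no camera call.
- r.close_job(): hands the job in; it is judged then, once.
The state is a dict: "t": time; "joint_positions": joint angles; "qd": joint speeds; "joint_torque": joint torques, N m; "tool_pos": TCP position; "tool_rot": TCP orientation; "ft_force": force on the tool from outside, world axes, zero at the start; "wrist_torque": the same for the moment, N m; "gripper_width": finger opening in mm; "finger_force": force on a finger pad.
Only numpy, scipy, OpenCV 4.12 (cv2) and the standard library are available. Lean on these libraries where they do the work, as an engineer would, in place of code of your own. Each camera call takes 0.05 s, during which the arm holds its last target. There are 200 camera calls.

## Working session

There is one attempt and no reset: what is moved stays moved. The work goes in short steps, Python scripts to look and compute and a tool call to move; the robot and the scene stay as the last step left them, time stands still between calls to the robot, and variables do not carry over. Pictures are saved under pics/ and viewed, at most 10 in all, crops included, and the job is handed in when it is done.

```bash
ls; mkdir -p pics
```

Run:
```python
from plant import r
import cv2,numpy as np
for n in("top","scene"):
    cv2.imwrite(f"pics/{n}0.png",cv2.cvtColor(r.camera(n),cv2.COLOR_RGB2BGR)); p=r.camera_params(n); print(n,{k:np.round(v,3).tolist() for k,v in p.items()})
s=r.sense();print(s)
```

```text
pics
plant.py
top {'intrinsics': [[441.359, 0.0, 257.749], [0.0, 441.359, 197.155], [0.0, 0.0, 1.0]], 'R': [[-0.021, -1.0, 0.003], [-0.989, 0.021, -0.145], [0.145, -0.007, -0.989]], 't': [-57.293, 561.882, 972.51]}
scene {'intrinsics': [[369.964, 0.0, 251.091], [0.0, 369.964, 193.135], [0.0, 0.0, 1.0]], 'R': [[0.548, -0.836, 0.0], [-0.506, -0.332, -0.796], [0.666, 0.436, -0.606]], 't': [-374.257, 322.933, 550.946]}
{'t': 0.1, 'joint_positions': array([ 1.12338109e+00,  3.00393212e-01,  1.52152104e+00, -2.73255745e-05,
        1.32070912e+00, -6.65752260e-02]), 'qd': array([-0.00036789, -0.00205026, -0.00120241,  0.00215387, -0.00176591,
        0.00076226]), 'joint_torque': array([ 1.69359486e-03, -5.32646227e+01, -3.53281295e+01,  7.09209172e-02,
        2.34620506e-02, -8.89117609e-05]), 'tool_pos': array([204.31263856, 510.34438246, 168.35447386]), 'tool_rot': array([-5.94558139e-01, -3.08457734e+00,  1.57633180e-03]), 'ft_force': array([-0.62640826,  0.02774837, -0.43281217]), 'wrist_torque': array([-0.00574243, -0.06312202,  0.04665511]), 'finger_force': 0.0, 'gripper_width': 93.43523868181894}
```

View pics/top0.png

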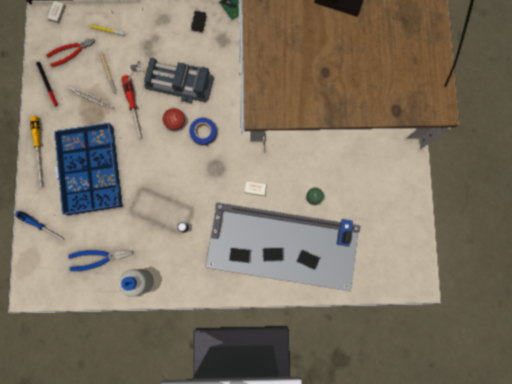

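View pics/scene0.png

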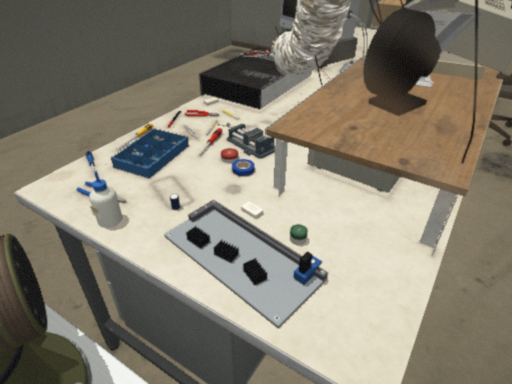

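The top view shows the jig at px (207–360, 203–290), heatsinks at about (240,255), (273,254) and (308,259), and the blue jaw at (346,232). The fuse box is at (256,188), the tin at (315,196) and the capacitor at (183,227). The scene view shows the same layout, with a raised shelf behind. I'll enlarge the jig and measure it.

Run:
```python
import cv2
a=cv2.imread("pics/top0.png")[185:300,170:370]
cv2.imwrite("pics/c1.png",cv2.resize(a,None,fx=4,fy=4,interpolation=cv2.INTER_CUBIC))
```

```text
(no output)
```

View pics/c1.png

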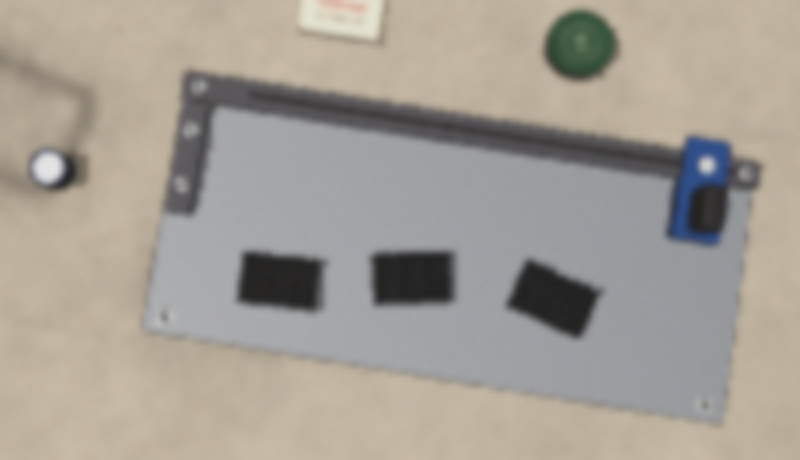

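Crop pixels (x4, offset 170,185): plate front corners (146,330) and (722,424), fence back corners (186,70) and (762,163). The inner corner is about (213,106). The heatsinks are centred near (281,281), (413,278) and (553,299).

Create h.py:
```python
from plant import r
import numpy as np,cv2
from scipy.spatial.transform import Rotation as Ro
from scipy.optimize import least_squares
P=r.camera_params("top");K,R,t=[np.array(P[k]) for k in("intrinsics","R","t")]
def proj(X): c=np.atleast_2d(X)@R.T+t; q=c@K.T; return q[:,:2]/q[:,2:]
def back(uv,z):
    uv=np.atleast_2d(uv); d=np.c_[uv,np.ones(len(uv))]@np.linalg.inv(K).T@R; o=-R.T@t
    return o+d*((z-o[2])/d[:,2])[:,None]
```

Run:
```python
from h import *
px=np.array([[146,330],[722,424],[186,70],[762,163],[165,210],[193,214]])/4-0.375+[170,185]
L=np.array([[-136,18,10],[-136,-322,10],[19-3,18,24],[16,-322,24],[-66,16,26],[-66,0,26]],float)
def w(p,L): c,s=np.cos(p[2]),np.sin(p[2]); return np.c_[p[0]+c*L[:,0]-s*L[:,1],p[1]+s*L[:,0]+c*L[:,1],L[:,2]]
f=least_squares(lambda p:(proj(w(p,L))-px).ravel(),[430,100,-.15]);p=f.x
print(p,np.round(f.fun.reshape(-1,2),2).tolist())
np.save("jig.npy",p)
def toj(X): d=X[:,:2]-p[:2];c,s=np.cos(p[2]),np.sin(p[2]);return np.c_[c*d[:,0]+s*d[:,1],-s*d[:,0]+c*d[:,1]]
im=cv2.imread("pics/top0.png");g=cv2.cvtColor(im,cv2.COLOR_BGR2GRAY)
b=cv2.resize(g,None,fx=4,fy=4,interpolation=cv2.INTER_CUBIC)
m=(b<85).astype(np.uint8)
cs,_=cv2.findContours(m,0,2)
for c in cs:
    rc=cv2.minAreaRect(c);u=np.array(rc[0])/4-.375
    if 2500<cv2.contourArea(c)<9000 and 200<u[0]<340 and 235<u[1]<280:
        q=back(cv2.boxPoints(rc)/4-.375,28);j=toj(q)
        e=[j[(i+1)%4]-j[i] for i in range(2)];l=max(e,key=np.linalg.norm)
        print("hs jig",j.mean(0).round(1),"world",q.mean(0).round(1),"size",[np.linalg.norm(x).round(1) for x in e],"ang of long vs y",round(np.degrees(np.arctan2(-l[0],l[1])),1))
jf=back(np.array([[(668+683)/2,(140+240)/2]])/4+[170,185],33.5);print("jaw px area",toj(jf))
for n,u,z in(("capac",(50,168),36),("fuse",(341,15),14),("tin",(581,44),30),("grip",(708,209),73)):
    q=back(np.array([u])/4+[170,185],z);print(n,q.round(),toj(q).round(1))
print(Ro.from_rotvec(r.sense()["tool_rot"]).as_matrix().round(3).tolist())
```

```text
[ 5.34527560e+02  1.33746345e+01 -1.80463914e-01] [[-0.85, 0.06], [0.89, 0.28], [-0.09, -0.05], [0.57, -0.19], [-0.19, -0.15], [-0.34, -0.04]]
hs jig [ -80.8 -211.9] world [ 417.  -180.6   28. ] size [np.float64(29.5), np.float64(45.6)] ang of long vs y 164.6
hs jig [ -81.7 -131. ] world [ 430.6 -100.8   28. ] size [np.float64(45.0), np.float64(28.0)] ang of long vs y -169.3
hs jig [-95.5 -56.4] world [430.4 -25.   28. ] size [np.float64(28.2), np.float64(45.1)] ang of long vs y -177.2
jaw px area [[  -9.70238774 -272.63574046]]
capac [[496. 104.  36.]] [[-54.2  82.4]]
fuse [[585. -64.  14.]] [[ 63.3 -67. ]]
tin [[ 562. -203.   30.]] [[  65.9 -207.8]]
grip [[ 463. -263.   73.]] [[ -21.  -284.8]]
[[-0.928, 0.372, -0.0], [0.372, 0.928, -0.001], [0.0, -0.001, -1.0]]
```

Add to h.py:
```python
def goal(jx,jy,z,da=0):
    "print shift in tool axes to reach jig point (jx,jy), world z, tool y along jig y + da"
    p=np.load("jig.npy");c,s=np.cos(p[2]),np.sin(p[2]);q=r.sense()
    T=Ro.from_rotvec(q["tool_rot"]);a=p[2]+da
    W=Ro.from_matrix([[-np.cos(a),-np.sin(a),0],[-np.sin(a),np.cos(a),0],[0,0,-1]])
    X=np.array([p[0]+c*jx-s*jy,p[1]+s*jx+c*jy,z])
    print("t",q["t"],"shift",T.inv().apply(X-q["tool_pos"]).round(1),(T.inv()*W).as_rotvec().round(3))
```

```text
(no output)
```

Request:
{"api": "move_tool", "payload": {
  "ticks": [
    {"trans": [-60,-60,0],"r": [0,0,-0.1]},
    {"trans": [-105,-105,0],"r": [0,0,-0.25]},
    {"trans": [-149,-149,0],"r": [0,0,-0.25]},
    {"trans": [-193,-193,0],"r": [0,0,-0.25]},
    {"trans": [-237,-237,0],"r": [0,0,-0.25]},
    {"trans": [-281,-281,0],"r": [0,0,-0.25]},
    {"trans": [-325,-325,0],"r": [0,0,-0.25]},
    {"trans": [-369,-369,0],"r": [0,0,-0.25]}
  ],
  "aperture": 60,
  "force": 5
}}

```text
t: 1.1
tool_pos: [401.6, 48.9, 168.9]
tool_rot: [0.205, 3.134, 0.0]
ft_force: [0.7, 1.8, 0.5]
gripper_width: 60.1
finger_force: 0.0
```

```bash
python3 -c "
from h import *
goal(-95.5,-56.4,90,.049)"
```

```text
t 1.1 shift [-38.2 -69.5  79. ] [0.    0.    0.001]
```

Request:
{"api": "move_tool", "payload": {
  "ticks": [
    {"trans": [-20,-35,40]},
    {"trans": [-38,-69,79]},
    {"trans": [-38,-69,79]},
    {"trans": [-38,-69,79]}
  ]
}}

```text
t: 1.6
tool_pos: [430.0, -22.0, 90.5]
tool_rot: [0.206, 3.134, 0.0]
ft_force: [0.1, -0.7, -0.0]
gripper_width: 60.0
finger_force: 0.0
```

Run:
```python
from h import *
goal(-95.5,-56.4,13,.049)
im=r.camera("wrist");cv2.imwrite("pics/w1.png",cv2.cvtColor(im,cv2.COLOR_RGB2BGR))
cv2.imwrite("pics/s1.png",cv2.cvtColor(r.camera("scene"),cv2.COLOR_RGB2BGR))
```

```text
t 1.6 shift [-0.8 -2.9 77.5] [0. 0. 0.]
```

View pics/w1.png

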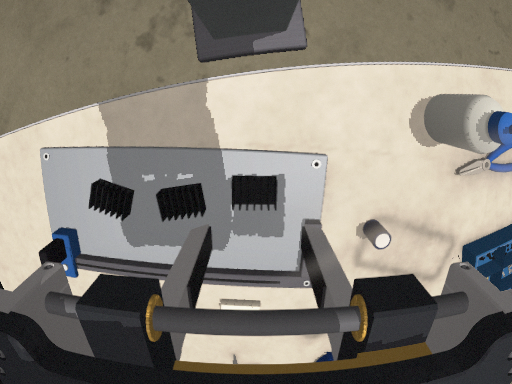

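The wrist view shows the fingertips at about (200,232) and (313,225), straddling heatsink A at (255,192). Descend, grip lightly and check the settled pose.

Request:
{"api": "move_tool", "payload": {
  "ticks": [
    {"trans": [-1,-2,40]},
    {"trans": [-1,-2,76]},
    {"trans": [-1,-2,76]}
  ],
  "aperture": 60,
  "force": 5
}}

```text
t: 2.08
tool_pos: [429.7, -23.7, 13.2]
tool_rot: [-0.203, -3.132, -0.0]
ft_force: [-0.4, 0.7, 0.8]
gripper_width: 60.2
finger_force: 0.0
```

Request:
{"api": "move_tool", "payload": {
  "ticks": [
    {},
    {},
    {},
    {}
  ],
  "aperture": 40,
  "force": 5
}}

```text
t: 2.58
tool_pos: [430.8, -24.6, 14.3]
tool_rot: [0.205, 3.134, -0.0]
ft_force: [-0.6, -0.1, 0.9]
gripper_width: 40.0
finger_force: 0.0
```

```bash
python3 -c "
from h import *
goal(-12,-56,14,0)"
```

```text
t 2.575 shift [-83.1  -4.2   0.3] [-0.     0.001  0.05 ]
```

Width 40 with no force means the fingers missed the 45 mm body. Look.

Run:
```python
from h import *
a=cv2.cvtColor(r.camera("wrist"),cv2.COLOR_RGB2BGR)
b=cv2.cvtColor(r.camera("scene"),cv2.COLOR_RGB2BGR)[150:350,110:360]
cv2.imwrite("pics/m2.png",np.hstack([a[60:360,100:420],cv2.resize(b,(375,300),interpolation=cv2.INTER_CUBIC)]))
```

```text
(no output)
```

View pics/m2.png

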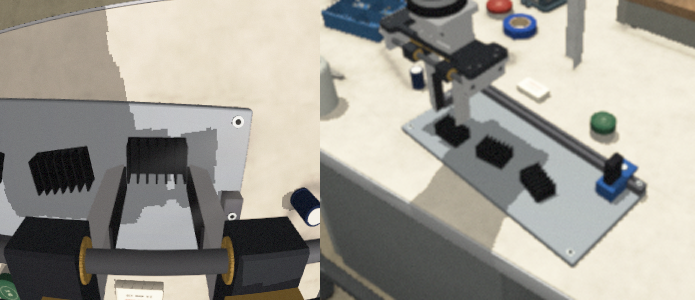

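Run:
```python
from h import *
P=r.camera_params("wrist");T=np.array(P["T_tool_cam"]);Kw=np.array(P["intrinsics"]);print(T.round(2).tolist(),Kw.tolist())
s=r.sense();print(s["gripper_width"],s["finger_force"],s["tool_pos"])
def pw(p):
    c=np.linalg.inv(T)@np.r_[p,1];c=c[:3];th=np.arctan2(np.hypot(*c[:2]),c[2]);u=c[:2]/np.hypot(*c[:2])*th*Kw[0,0]+Kw[:2,2];return (u-[100,60]).round()
for y in(-20,20,-30,30):
  for x in(-8,8): print("tip",x,y,pw([x,y,0]))
for x in(-15,15):
  for y in(-22.5,22.5): print("hs",x,y,pw([x,y,-18]),pw([x,y,4]))
```

```text
[[-0.0, -0.96, -0.29, 83.83], [1.0, -0.0, 0.0, -0.76], [-0.0, -0.29, 0.96, -215.74], [0.0, 0.0, 0.0, 1.0]] [[297.3186396354542, 0.0, 256.1932854594783], [0.0, 297.3186396354542, 193.20846895343217], [0.0, 0.0, 1.0]]
39.801777802861274 0.0 [430.70053893 -24.52892546  14.01036416]
tip -8 -20 [132. 166.]
tip 8 -20 [131. 146.]
tip -8 20 [182. 166.]
tip 8 20 [183. 146.]
tip -8 -30 [119. 165.]
tip 8 -30 [118. 146.]
tip -8 30 [195. 165.]
tip 8 30 [196. 146.]
hs -15 -22.5 [127. 184.] [129. 172.]
hs -15 22.5 [187. 184.] [185. 171.]
hs 15 -22.5 [125. 146.] [128. 136.]
hs 15 22.5 [189. 145.] [186. 136.]
```

Request:
{"api": "move_tool", "payload": {
  "ticks": [
    {},
    {},
    {}
  ],
  "aperture": 20,
  "force": 8
}}

```text
t: 3.05
tool_pos: [430.6, -24.5, 13.8]
tool_rot: [-0.205, -3.135, -0.0]
ft_force: [0.2, 0.3, -0.1]
gripper_width: 20.2
finger_force: 0.0
```

Run:
```python
from h import *
b=cv2.cvtColor(r.camera("wrist"),cv2.COLOR_RGB2BGR);a=cv2.imread("pics/w1.png")
cv2.imwrite("pics/m3.png",np.hstack([cv2.resize(i[180:330,170:350],None,fx=2.2,fy=2.2) for i in(a,b)]))
```

```text
(no output)
```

View pics/m3.png

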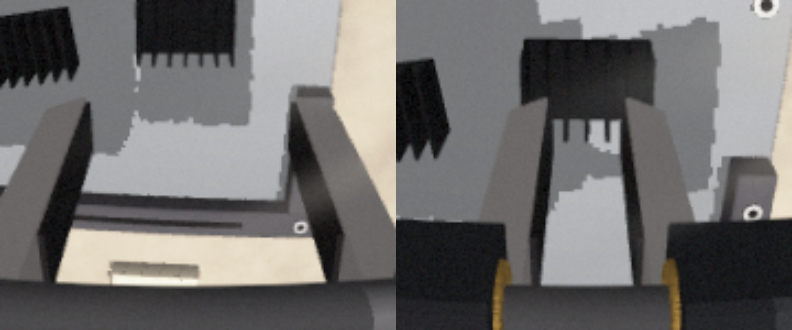

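The fingers closed to 20 mm with no contact, directly over the heatsink. The heatsink pixels match the prediction, but the tip pixels (row ~225, gap 35 px) put the real fingertips about 37 mm short of the nominal TCP, so they hover above it. I'll open and descend in small steps, watching the force.

Request:
{"api": "move_tool", "payload": {
  "ticks": [
    {},
    {},
    {"trans": [0,0,7]},
    {"trans": [0,0,14]},
    {"trans": [0,0,14]}
  ],
  "aperture": 60,
  "force": 5
}}

```text
t: 3.72
tool_pos: [430.2, -24.5, -0.9]
tool_rot: [-0.205, -3.134, -0.0]
ft_force: [-0.1, 0.2, 0.2]
gripper_width: 59.6
finger_force: 0.0
```

Request:
{"api": "move_tool", "payload": {
  "ticks": [
    {"trans": [0,0,5]},
    {"trans": [0,0,10]},
    {"trans": [0,0,10]}
  ]
}}

```text
t: 4.1
tool_pos: [430.4, -24.5, -10.5]
tool_rot: [-0.205, -3.134, -0.0]
ft_force: [0.3, -0.2, 0.0]
gripper_width: 60.2
finger_force: 0.0
```

Request:
{"api": "move_tool", "payload": {
  "ticks": [
    {},
    {},
    {},
    {}
  ],
  "aperture": 35,
  "force": 5
}}

```text
t: 4.6
tool_pos: [430.7, -24.5, -10.0]
tool_rot: [0.205, 3.135, -0.0]
ft_force: [-0.3, -0.7, 1.6]
gripper_width: 44.9
finger_force: 5.0
```

That confirms it: gripped at 44.9 mm, but only near the top. Open a little, go 9 mm lower and re-grip.

Request:
{"api": "move_tool", "payload": {
  "ticks": [
    {},
    {},
    {"trans": [0,0,3]},
    {"trans": [0,0,6]},
    {"trans": [0,0,9]},
    {"trans": [0,0,9]}
  ],
  "aperture": 58,
  "force": 5
}}

```text
t: 5.35
tool_pos: [430.4, -24.5, -19.4]
tool_rot: [-0.205, -3.134, -0.0]
ft_force: [0.2, 0.4, -0.2]
gripper_width: 58.0
finger_force: 0.0
```

Request:
{"api": "move_tool", "payload": {
  "ticks": [
    {},
    {},
    {}
  ],
  "aperture": 35,
  "force": 5
}}

```text
t: 5.72
tool_pos: [430.7, -24.5, -19.1]
tool_rot: [0.205, 3.135, -0.0]
ft_force: [0.3, -0.4, 0.2]
gripper_width: 44.9
finger_force: 5.0
```

```bash
python3 -c "
from h import *
goal(-15,-56,-19,0)"
```

```text
t 5.725 shift [-80.3  -4.1  -0.1] [-0.    0.    0.05]
```

Request:
{"api": "move_tool", "payload": {
  "ticks": [
    {"trans": [-8,0,0]},
    {"trans": [-20,-1,0],"r": [0,0,0.02]},
    {"trans": [-35,-2,0],"r": [0,0,0.04]},
    {"trans": [-50,-3,0],"r": [0,0,0.05]},
    {"trans": [-62,-4,0],"r": [0,0,0.05]},
    {"trans": [-70,-4,0],"r": [0,0,0.05]},
    {"trans": [-74,-4,0],"r": [0,0,0.05]},
    {"trans": [-76,-4,0],"r": [0,0,0.05]}
  ],
  "aperture": 35,
  "force": 5
}}

```text
t: 6.72
tool_pos: [505.5, -38.3, -19.1]
tool_rot: [-0.283, -3.129, 0.0]
ft_force: [-1.8, -0.0, 2.7]
gripper_width: 44.8
finger_force: 5.0
```

Request:
{"api": "move_tool", "payload": {
  "ticks": [
    {"trans": [-1,0,0]},
    {"trans": [-3,0,0]},
    {"trans": [-5,0,0]},
    {"trans": [-7,0,0]},
    {"trans": [-8,0,0]},
    {"trans": [-8,0,0]}
  ]
}}

```text
t: 7.48
tool_pos: [512.3, -39.7, -19.6]
tool_rot: [-0.283, -3.126, -0.0]
ft_force: [-6.5, 1.8, 2.0]
gripper_width: 45.3
finger_force: 5.0
```

```bash
python3 -c "
from h import *
goal(-15,-56,-19,0)"
```

```text
t 7.475 shift [ 2.7  0.2 -0.6] [-0.    -0.003 -0.   ]
```

Contact at about 6.5 N, so A is pressed on the fence. Release, lift, and move to B.

Request:
{"api": "move_tool", "payload": {
  "ticks": [
    {},
    {},
    {"trans": [0,0,-20]},
    {"trans": [0,0,-40]}
  ],
  "aperture": 60,
  "force": 5
}}

```text
t: 7.98
tool_pos: [513.4, -39.9, 21.3]
tool_rot: [0.284, 3.129, 0.0]
ft_force: [0.4, -0.8, -0.4]
gripper_width: 60.3
finger_force: 0.0
```

```bash
python3 -c "
from h import *
goal(-81.7,-131,20,.187)
import cv2
cv2.imwrite('pics/t_a.png',cv2.cvtColor(r.camera('top'),cv2.COLOR_RGB2BGR))"
```

```text
t 7.975 shift [ 70.5 -74.9   1.3] [ 0.     0.    -0.187]
```

Request:
{"api": "move_tool", "payload": {
  "ticks": [
    {"trans": [20,-20,0],"r": [0,0,-0.1]},
    {"trans": [50,-55,0],"r": [0,0,-0.187]},
    {"trans": [70,-75,0],"r": [0,0,-0.187]},
    {"trans": [70,-75,0],"r": [0,0,-0.187]},
    {"trans": [70,-75,0],"r": [0,0,-0.187]},
    {"trans": [70,-75,0],"r": [0,0,-0.187]}
  ],
  "aperture": 60,
  "force": 5
}}

```text
t: 8.78
tool_pos: [431.6, -100.6, 20.7]
tool_rot: [-0.011, 3.141, -0.0]
ft_force: [0.6, 0.3, -0.3]
gripper_width: 59.8
finger_force: 0.0
```

```bash
python3 -c "
from h import *
goal(-81.7,-131,-19,.187)
for n in('top','wrist'): cv2.imwrite(f'pics/{n}_b.png',cv2.cvtColor(r.camera(n),cv2.COLOR_RGB2BGR))
a=cv2.imread('pics/wrist_b.png');b=cv2.imread('pics/top_b.png')
cv2.imwrite('pics/m4.png',np.hstack([a[60:360,60:420],cv2.resize(b[185:300,190:370],None,fx=2.4,fy=300/115,interpolation=2)]))"
```

```text
t 8.775 shift [ 1.  -0.2 39.7] [-0.  0.  0.]
```

View pics/m4.png

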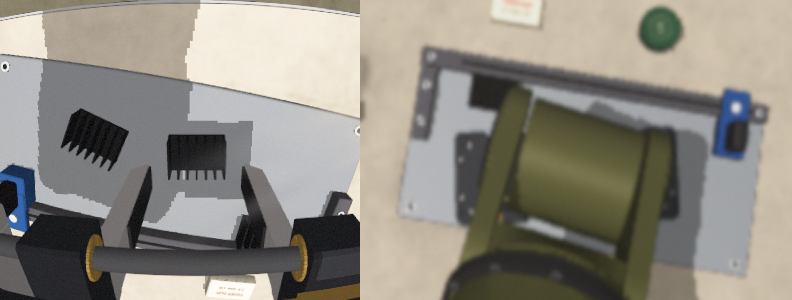

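The wrist view shows B square between the fingers at (197,155), and A sits against the fence in the top view at (488,92). Descend and grip.

Request:
{"api": "move_tool", "payload": {
  "ticks": [
    {"trans": [0,0,15]},
    {"trans": [0,0,30]},
    {"trans": [0,0,38]},
    {"trans": [0,0,40]},
    {"trans": [0,0,40]}
  ],
  "aperture": 60,
  "force": 5
}}

```text
t: 9.5
tool_pos: [431.1, -101.1, -19.2]
tool_rot: [0.01, -3.142, -0.0]
ft_force: [0.6, 0.2, -0.3]
gripper_width: 60.0
finger_force: 0.0
```

Request:
{"api": "move_tool", "payload": {
  "ticks": [
    {},
    {},
    {}
  ],
  "aperture": 35,
  "force": 5
}}

```text
t: 9.88
tool_pos: [431.2, -101.1, -18.9]
tool_rot: [-0.01, 3.141, -0.0]
ft_force: [-0.7, -0.8, 3.2]
gripper_width: 44.6
finger_force: 5.0
```

```bash
python3 -c "
from h import *
goal(-24,-131,-19,0)"
```

```text
t 9.875 shift [-56.2 -10.4   0.2] [-0.     0.001  0.187]
```

Request:
{"api": "move_tool", "payload": {
  "ticks": [
    {"trans": [-6,-1,0],"r": [0,0,0.02]},
    {"trans": [-16,-3,0],"r": [0,0,0.06]},
    {"trans": [-28,-5,0],"r": [0,0,0.11]},
    {"trans": [-40,-7,0],"r": [0,0,0.16]},
    {"trans": [-50,-9,0],"r": [0,0,0.187]},
    {"trans": [-55,-10,0],"r": [0,0,0.187]},
    {"trans": [-56,-10,0],"r": [0,0,0.187]},
    {"trans": [-56,-10,0],"r": [0,0,0.187]}
  ],
  "aperture": 35,
  "force": 5
}}

```text
t: 10.88
tool_pos: [487.2, -110.8, -19.1]
tool_rot: [0.283, 3.128, -0.0]
ft_force: [0.2, -0.7, 2.4]
gripper_width: 44.8
finger_force: 5.0
```

Request:
{"api": "move_tool", "payload": {
  "ticks": [
    {"trans": [-3,0,0]},
    {"trans": [-6,0,0]},
    {"trans": [-8,0,0]},
    {"trans": [-10,0,0]},
    {"trans": [-12,0,0]},
    {"trans": [-14,0,0]},
    {"trans": [-15,0,0]},
    {"trans": [-15,0,0]}
  ]
}}

```text
t: 11.88
tool_pos: [500.7, -113.1, -19.9]
tool_rot: [-0.283, -3.126, -0.001]
ft_force: [-6.7, -0.3, 0.7]
gripper_width: 44.8
finger_force: 5.0
```

Request:
{"api": "move_tool", "payload": {
  "ticks": [
    {},
    {},
    {"trans": [0,0,-20]},
    {"trans": [0,0,-40]}
  ],
  "aperture": 60,
  "force": 5
}}

```text
t: 12.38
tool_pos: [502.2, -113.4, 21.4]
tool_rot: [0.284, 3.128, 0.0]
ft_force: [1.1, 0.4, 0.5]
gripper_width: 60.2
finger_force: 0.0
```

```bash
python3 -c "
from h import *
goal(-80.8,-211.9,20,-.269)"
```

```text
t 12.375 shift [ 71.7 -81.4   1.4] [0.    0.001 0.269]
```

Request:
{"api": "move_tool", "payload": {
  "ticks": [
    {"trans": [20,-20,0],"r": [0,0,0.1]},
    {"trans": [50,-55,0],"r": [0,0,0.2]},
    {"trans": [72,-81,0],"r": [0,0,0.269]},
    {"trans": [72,-81,0],"r": [0,0,0.269]},
    {"trans": [72,-81,0],"r": [0,0,0.269]},
    {"trans": [72,-81,0],"r": [0,0,0.269]}
  ],
  "aperture": 60,
  "force": 5
}}

```text
t: 13.12
tool_pos: [417.2, -179.7, 20.9]
tool_rot: [0.698, 3.063, -0.0]
ft_force: [0.2, -0.6, 0.5]
gripper_width: 60.2
finger_force: 0.0
```

Request:
{"api": "move_tool", "payload": {
  "ticks": [
    {"trans": [0,0,15]},
    {"trans": [0,0,30]},
    {"trans": [0,0,38]},
    {"trans": [0,0,40]},
    {"trans": [0,0,40]}
  ],
  "aperture": 60,
  "force": 5
}}

```text
t: 13.75
tool_pos: [416.5, -180.1, -19.2]
tool_rot: [-0.701, -3.062, -0.0]
ft_force: [0.3, -0.1, -0.1]
gripper_width: 60.1
finger_force: 0.0
```

Request:
{"api": "move_tool", "payload": {
  "ticks": [
    {},
    {},
    {}
  ],
  "aperture": 35,
  "force": 5
}}

```text
t: 14.12
tool_pos: [416.6, -180.2, -18.9]
tool_rot: [0.701, 3.062, -0.0]
ft_force: [0.7, -0.5, 4.5]
gripper_width: 44.9
finger_force: 5.0
```

```bash
python3 -c "
from h import *
goal(-24,-206,-19,0)"
```

```text
t 14.125 shift [-53.7  20.7   0.2] [-0.     0.001 -0.269]
```

Request:
{"api": "move_tool", "payload": {
  "ticks": [
    {"trans": [-5,2,0],"r": [0,0,-0.03]},
    {"trans": [-15,6,0],"r": [0,0,-0.09]},
    {"trans": [-28,11,0],"r": [0,0,-0.16]},
    {"trans": [-40,15,0],"r": [0,0,-0.23]},
    {"trans": [-49,19,0],"r": [0,0,-0.269]},
    {"trans": [-53,20,0],"r": [0,0,-0.269]},
    {"trans": [-54,21,0],"r": [0,0,-0.269]},
    {"trans": [-54,21,0],"r": [0,0,-0.269]}
  ],
  "aperture": 35,
  "force": 5
}}

```text
t: 15.12
tool_pos: [474.4, -184.8, -19.1]
tool_rot: [0.284, 3.128, -0.0]
ft_force: [0.2, -1.5, 1.8]
gripper_width: 45.0
finger_force: 5.0
```

Request:
{"api": "move_tool", "payload": {
  "ticks": [
    {"trans": [-3,0,0]},
    {"trans": [-6,0,0]},
    {"trans": [-8,0,0]},
    {"trans": [-10,0,0]},
    {"trans": [-12,0,0]},
    {"trans": [-14,0,0]},
    {"trans": [-15,0,0]},
    {"trans": [-15,0,0]}
  ]
}}

```text
t: 16.12
tool_pos: [487.7, -187.1, -20.0]
tool_rot: [-0.283, -3.126, -0.001]
ft_force: [-6.2, -0.6, 0.0]
gripper_width: 44.9
finger_force: 5.0
```

Request:
{"api": "move_tool", "payload": {
  "ticks": [
    {},
    {},
    {"trans": [0,0,-30]},
    {"trans": [0,0,-60]},
    {"trans": [30,0,-110]},
    {"trans": [80,0,-110]},
    {"trans": [130,0,-110]},
    {"trans": [130,0,-110]}
  ],
  "aperture": 60,
  "force": 5
}}

```text
t: 17.12
tool_pos: [359.4, -163.5, 91.0]
tool_rot: [0.285, 3.128, -0.0]
ft_force: [0.6, -0.5, 0.1]
gripper_width: 60.2
finger_force: 0.0
```

```bash
python3 -c "
from h import *
goal(-18.5,-284,80,0)
for n in('top','wrist'): cv2.imwrite(f'pics/{n}_c.png',cv2.cvtColor(r.camera(n),cv2.COLOR_RGB2BGR))
a=cv2.imread('pics/wrist_c.png');b=cv2.imread('pics/top_c.png')
cv2.imwrite('pics/m5.png',np.hstack([a[60:360,60:460],cv2.resize(b[185:300,190:370],None,fx=2.2,fy=300/115,interpolation=2)]))"
```

```text
t 17.125 shift [-122.1  -78.4   11.1] [-0.     0.001 -0.001]
```

View pics/m5.png

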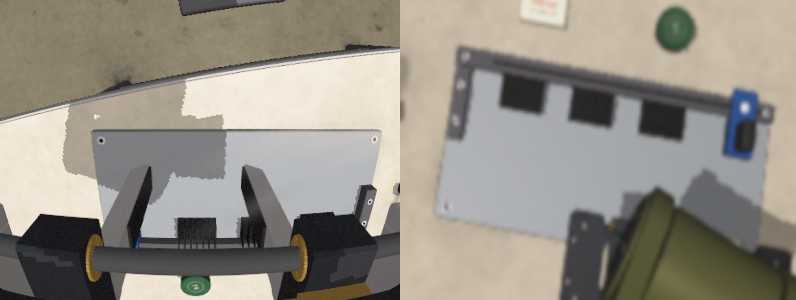

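All three heatsinks lie square along the fence with gaps (top view, crop px (522,92), (592,105) and (662,119)), and the jaw grip is at (744,136). Next, grip the jaw handle with the fingers along the fence direction.

Request:
{"api": "move_tool", "payload": {
  "ticks": [
    {"trans": [-30,-20,0]},
    {"trans": [-75,-50,0]},
    {"trans": [-110,-72,0]},
    {"trans": [-122,-80,0]},
    {"trans": [-122,-80,0]},
    {"trans": [-122,-80,0]}
  ],
  "aperture": 45,
  "force": 5
}}

```text
t: 17.98
tool_pos: [466.7, -264.2, 90.5]
tool_rot: [-0.283, -3.128, -0.0]
ft_force: [-0.3, 0.6, -0.5]
gripper_width: 44.7
finger_force: 0.0
```

Request:
{"api": "move_tool", "payload": {
  "ticks": [
    {"trans": [0,0,25]},
    {"trans": [0,0,50]},
    {"trans": [0,0,70]},
    {"trans": [0,0,83]},
    {"trans": [0,0,86]},
    {"trans": [0,0,86]}
  ],
  "aperture": 45,
  "force": 5
}}

```text
t: 18.73
tool_pos: [466.9, -264.7, 5.4]
tool_rot: [0.283, 3.128, -0.0]
ft_force: [0.0, 0.0, -0.1]
gripper_width: 44.7
finger_force: 0.0
```

Request:
{"api": "move_tool", "payload": {
  "ticks": [
    {},
    {},
    {},
    {}
  ],
  "aperture": 5,
  "force": 20
}}

```text
t: 19.23
tool_pos: [466.8, -264.8, 5.1]
tool_rot: [0.284, 3.128, -0.001]
ft_force: [-1.0, -1.3, 1.3]
gripper_width: 13.8
finger_force: 20.0
```

```bash
python3 -c "
from h import *
goal(-18.5,-284,5,0)
cv2.imwrite('pics/t_d.png',cv2.cvtColor(r.camera('top'),cv2.COLOR_RGB2BGR))
cv2.imwrite('pics/w_d.png',cv2.cvtColor(r.camera('wrist'),cv2.COLOR_RGB2BGR))"
```

```text
t 19.225 shift [1.8 1.9 0.1] [-0.  0. -0.]
```

Gripped at 13.8 mm. Slide the jaw along the fence slowly.

Request:
{"api": "move_tool", "payload": {
  "ticks": [
    {"trans": [0,3,0]},
    {"trans": [0,9,0]},
    {"trans": [0,16,0]},
    {"trans": [0,23,0]},
    {"trans": [0,30,0]},
    {"trans": [0,36,0]},
    {"trans": [0,42,0]},
    {"trans": [0,48,0]}
  ]
}}

```text
t: 20.32
tool_pos: [475.4, -216.9, 5.0]
tool_rot: [0.283, 3.129, -0.0]
ft_force: [-2.5, -3.0, 5.2]
gripper_width: 14.3
finger_force: 20.0
```

Request:
{"api": "move_tool", "payload": {
  "ticks": [
    {"trans": [0,6,0]},
    {"trans": [0,12,0]},
    {"trans": [0,18,0]},
    {"trans": [0,24,0]},
    {"trans": [0,30,0]},
    {"trans": [0,36,0]},
    {"trans": [0,42,0]},
    {"trans": [0,48,0]}
  ]
}}

```text
t: 21.32
tool_pos: [484.0, -169.7, 5.0]
tool_rot: [0.283, 3.129, -0.0]
ft_force: [-2.1, -3.9, 5.1]
gripper_width: 14.2
finger_force: 20.0
```

Request:
{"api": "move_tool", "payload": {
  "ticks": [
    {"trans": [0,6,0]},
    {"trans": [0,12,0]},
    {"trans": [0,17,0]},
    {"trans": [0,22,0]},
    {"trans": [0,26,0]},
    {"trans": [0,30,0]},
    {"trans": [0,32,0]},
    {"trans": [0,32,0]}
  ]
}}

```text
t: 22.32
tool_pos: [489.7, -138.0, 5.0]
tool_rot: [-0.283, -3.129, -0.0]
ft_force: [-1.1, -0.3, 6.1]
gripper_width: 14.3
finger_force: 20.0
```

```bash
python3 -c "
from h import *
goal(-20,-149,5,0)"
```

```text
t 22.325 shift [3.1 8.  0. ] [ 0. -0.  0.]
```

Request:
{"api": "move_tool", "payload": {
  "ticks": [
    {"trans": [0,2,0]},
    {"trans": [0,4,0]},
    {"trans": [0,5,0]},
    {"trans": [0,6,0]},
    {"trans": [0,7,0]},
    {"trans": [0,7,0]}
  ]
}}

```text
t: 23.08
tool_pos: [491.0, -131.4, 5.0]
tool_rot: [0.283, 3.129, 0.0]
ft_force: [-2.2, -1.3, 6.3]
gripper_width: 13.8
finger_force: 20.0
```

Request:
{"api": "move_tool", "payload": {
  "ticks": [
    {"trans": [0,1,0]},
    {"trans": [0,1,0]}
  ]
}}

```text
t: 23.32
tool_pos: [491.1, -130.4, 5.0]
tool_rot: [-0.283, -3.129, 0.0]
ft_force: [-2.6, -2.2, 5.1]
gripper_width: 13.8
finger_force: 20.0
```

Request:
{"api": "move_tool", "payload": {
  "ticks": [
    {"trans": [0,1,0]},
    {"trans": [0,1,0]}
  ]
}}

```text
t: 23.58
tool_pos: [491.3, -129.7, 5.1]
tool_rot: [0.283, 3.129, -0.001]
ft_force: [-2.4, -4.6, 5.7]
gripper_width: 13.6
finger_force: 20.0
```

Request:
{"api": "move_tool", "payload": {
  "ticks": [
    {"trans": [0,1,0]},
    {"trans": [0,1,0]}
  ]
}}

```text
t: 23.82
tool_pos: [491.3, -129.7, 5.0]
tool_rot: [-0.283, -3.129, 0.003]
ft_force: [-4.7, -13.3, 5.6]
gripper_width: 13.9
finger_force: 20.0
```

```bash
python3 -c "
from h import *
goal(-20,-149,5,0)"
```

```text
t 23.825 shift [ 3.1 -0.5  0. ] [-0.002  0.    -0.   ]
```

Hard stop at 13 N, with the row closed at about y = −149 for the grip (as expected). Release, retreat and look.

Request:
{"api": "move_tool", "payload": {
  "ticks": [
    {},
    {},
    {},
    {"trans": [0,0,-30]},
    {"trans": [0,0,-80]},
    {"trans": [50,0,-100]},
    {"trans": [110,0,-100]},
    {"trans": [130,0,-100]}
  ],
  "aperture": 45,
  "force": 5
}}

```text
t: 24.82
tool_pos: [361.4, -104.7, 104.9]
tool_rot: [0.284, 3.129, 0.0]
ft_force: [-0.6, -0.9, 0.2]
gripper_width: 45.3
finger_force: 0.0
```

Request:
{"api": "move_tool", "payload": {
  "ticks": [
    {"trans": [20,-50,0]},
    {"trans": [40,-110,0]},
    {"trans": [40,-160,0]},
    {"trans": [40,-200,0]},
    {"trans": [40,-200,0]}
  ]
}}

```text
t: 25.45
tool_pos: [287.7, -296.5, 104.6]
tool_rot: [-0.288, -3.128, -0.001]
ft_force: [-0.1, 0.0, 0.6]
gripper_width: 45.1
finger_force: 0.0
```

Run:
```python
from h import *
b=cv2.cvtColor(r.camera('top'),cv2.COLOR_RGB2BGR);s=cv2.cvtColor(r.camera('scene'),cv2.COLOR_RGB2BGR)
cv2.imwrite('pics/top_e.png',b)
cv2.imwrite('pics/m6.png',np.vstack([cv2.resize(b[190:265,180:340],None,fx=5,fy=4,interpolation=2)[:300,:800],cv2.resize(s[180:290,150:350],(545,300),interpolation=2) if 0 else cv2.resize(s[180:292,160:346],(800,300),interpolation=2)]))
```

```text
(no output)
```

View pics/m6.png

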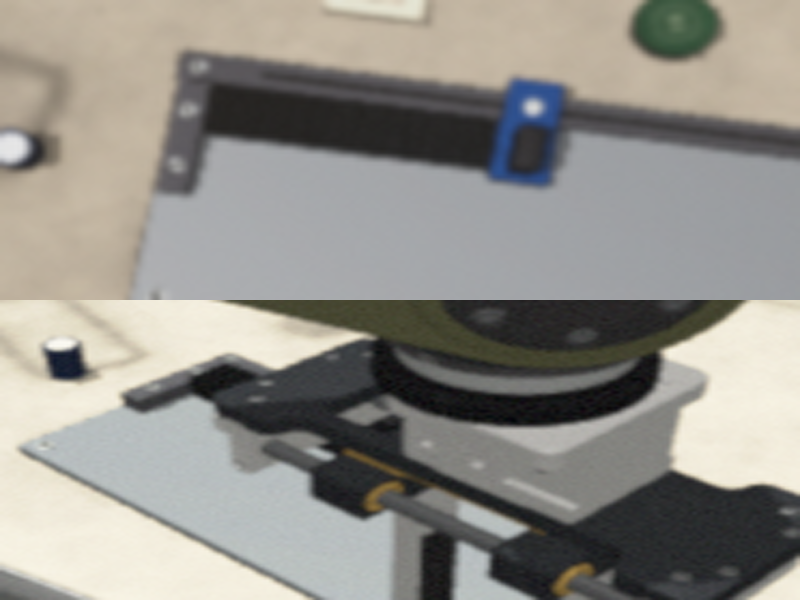

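The top view shows one unbroken black row from the stop (205,110) to the jaw (495,145), flush with the fence. The tin, fuse box and capacitor are at their original pixels, and the robot is clear.

```bash
python3 -c "
from plant import r
print(r.close_job())"
```

```text
the job is handed in; nothing more can be done
None
```

I slid the three heatsinks flush against the back fence, closed the row against the end stop with the blue jaw, left the fuse box, tin and capacitor where they stood, and handed the job in at about 25.5 s.

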